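# Load and scan eggs on the candling stand

## Task

Get the eggs ready for candling: first push one edge of the empty egg carrier against the spring jaw of the candling stand, lower its other edge behind the front stop, and let the spring clamp it flat, square and in the middle of the stand. Then lay every egg from the steel tray gently on its side in a dimple of its own, lengthwise in the oval, dropping none; only when all the eggs are in, push the lamp lever fully over to on. With the lamp on and every egg in place press the scan button down, then push the lever fully back to off. At the end the carrier is still clamped and all eggs lie still in their dimples; leave the other things on the bench alone.

Things in the scene. Friction and masses are not known exactly. Their poses are not given: they have to be found in the camera images.
- stand: Candling stand, a white light panel fixed to the bench; flat bed 220 mm wide, 12 mm above the bench, with sloping skirts 45 mm wide in front and at the sides. Origin on the bench below the middle of the place for the carrier (clamped, it is centred here). x points from the front stop to the sprung jaw, away from the robot; z up. The 180 mm carrier fits between stop and jaw with the jaw pushed back 10 mm.
- front_stop (a point): Middle of the top edge of the front stop's inner face: a fixed steel bar 140 mm wide and 12 mm thick across the near end of the bed, 6 mm higher than the bed. At x = -90 mm of the stand.
- jaw (a joint): Sprung aluminium jaw, 100 mm wide, sliding along the stand's x: 0 at rest (face at x = +80 mm of the stand), up to 0.018 m pushed back. Spring 3 N at 0, 7 N at 0.010 (carrier clamped), 10 N at the limit. It is 40 mm high above the bed; a lip on its top overhangs 5 mm towards the carrier with 35 mm free below, so the carrier's edge goes in under the lip from the front.
- carrier_grip (a point): Egg carrier: grey plate 180 x 180 x 10 mm, 0.4 kg, rim 8 mm higher than the plate all round; handle: an upright fin in the middle, 40 mm long (x), 12 mm thick (y), 30 mm high above the plate. Point at the fin's centre, 25 mm above the carrier's underside; x along the fin, z up. The edges facing +x and -x go to jaw and stop, either way round.
- dimple0 (a point): One of four dimples in the carrier: an oval black rubber ring, 60 x 48 mm over the outside, 10 mm high on the plate, its long way along the fin; +42 mm along x and +55 mm along y from the fin. This point is where the centre of an egg lying in the dimple comes to be, 36.9 mm above the carrier's underside; x the long way of the oval.
- dimple1 (a point): One of four dimples in the carrier: an oval black rubber ring, 60 x 48 mm over the outside, 10 mm high on the plate, its long way along the fin; +42 mm along x and -55 mm along y from the fin. This point is where the centre of an egg lying in the dimple comes to be, 36.9 mm above the carrier's underside; x the long way of the oval.
- dimple2 (a point): One of four dimples in the carrier: an oval black rubber ring, 60 x 48 mm over the outside, 10 mm high on the plate, its long way along the fin; -42 mm along x and +55 mm along y from the fin. This point is where the centre of an egg lying in the dimple comes to be, 36.9 mm above the carrier's underside; x the long way of the oval.
- dimple3 (a point): One of four dimples in the carrier: an oval black rubber ring, 60 x 48 mm over the outside, 10 mm high on the plate, its long way along the fin; -42 mm along x and -55 mm along y from the fin. This point is where the centre of an egg lying in the dimple comes to be, 36.9 mm above the carrier's underside; x the long way of the oval.
- egg0_center (a point): An egg, pale brown, hard-shelled, 64 mm long and 48 mm thick, 75 g; it rolls. Point at its centre; x is its long axis (either end may lead). None if this egg is absent.
- egg1_center (a point): An egg, pale brown, hard-shelled, 64 mm long and 48 mm thick, 75 g; it rolls. Point at its centre; x is its long axis (either end may lead). None if this egg is absent.
- egg2_center (a point): An egg, pale brown, hard-shelled, 64 mm long and 48 mm thick, 75 g; it rolls. Point at its centre; x is its long axis (either end may lead). None if this egg is absent.
- egg3_center (a point): An egg, pale brown, hard-shelled, 64 mm long and 48 mm thick, 75 g; it rolls. Point at its centre; x is its long axis (either end may lead). None if this egg is absent.
- egg_tray: Shallow square steel tray, 210 x 210 mm, fixed to the bench, where three or four eggs lie loose on their sides. Origin below its middle on the bench; floor 4 mm above the bench, rim 12 mm above the bench. An egg lying in it has its centre 28 mm above the bench.
- lamp (a joint): Lamp switch on the stand: toggle lever on a grey block 25 mm high, at x = +140, y = -75 mm of the stand. Off at 0 to 0.15 rad: leans to the stand's -y. It swings about an axis along the stand's x, 34 mm above the bench, over to +y, fully on at 1.0 rad, and stays where it is left; under 2 N at the knob moves it.
- scan (a joint): Scan button, black, round, 32 mm in diameter, in a housing on the stand, at x = +140, y = +75 mm of the stand; sprung, 0 up, 0.006 m fully down; 5 N presses it down fully. Pressed down past 0.0035 it takes a scan.
- scan_top (a point): Middle of the scan button's top face; it is pressed straight down.
- lamp_tip (a point): Centre of the black ball knob, 26 mm in diameter, at the end of the lamp lever, 75 mm from its axis; lever rod 10 mm thick.
- wash_bottle: White bottle, 64 mm in diameter, 150 mm high. Not part of the job; leave it where it is. Origin at the middle of its underside.
- media_jar: Glass jar with a screw cap, 72 mm in diameter, 110 mm high. Not part of the job; leave it where it is. Origin at the middle of its underside.
- beaker: Open glass beaker, 80 mm in diameter, 90 mm high. Not part of the job; leave it where it is. Origin at the middle of its underside.
- tip_box: Pipette tip box, 120 x 85 x 60 mm. Not part of the job; leave it where it is. Origin at the middle of its underside.
- dish_stack: Stack of clear culture dishes, 70 mm in diameter, 45 mm high. Not part of the job; leave it where it is. Origin at the middle of its underside.
- flask: Flat clear culture flask lying down, 100 x 75 x 30 mm, with a capped neck. Not part of the job; leave it where it is. Origin at the middle of its underside.
- reagent_carton: Green carton, 90 x 130 x 70 mm. Not part of the job; leave it where it is. Origin at the middle of its underside.
Not all that is in view belongs to the job. Leave any green look-alike of the part that bears egg0_center alone. What is shaped like the part that bears egg1_center but orange is not meant.

How it is judged:
By the outcome, as a careful person would: the job done as asked, in the order asked, and still so for the second after the job is handed in, with the robot touching nothing.
Of egg0, egg1, egg2, egg3 only 3 to 4 are there at a start; the rules pass over those that are not, and their reading is None.
At some moment in a run one of egg0, egg1, egg2, egg3 may be knocked a few centimetres aside while the robot is not near it.
It also fails if it takes over 210 s, if anything falls off the work surface, if the arm or the gripper's body presses on something with over 40 N, if the wrist force passes 120 N, or if a joint passes its speed limit or range.

## Robot

A 6-joint arm with a two-finger parallel gripper is mounted at the origin on the work surface. World frame = base frame: x ahead of the robot, y to its left, z up, the work surface at z = 0. Lengths are in mm, angles in degrees, forces in N, time in s.
With the tool pointing down it reaches from about 300 to 850 mm from the base axis. Payload 4.2 kg.
Tool frame: the origin (TCP) lies midway between the tips of the shut fingers; the grasp point (between the pads) lies 19 mm behind it (env.hold_point_z is the z of the grasp point in the tool frame, in mm); z points along the fingers, y is the direction in which the jaws open and shut (so a half turn about z gives the same grasp; the last joint's range is limited). The gripper opens to 91 mm and grips with 3 to 60 N. Pads are 32 mm wide; open, the fingers measure 118 mm over their backs; the gripper's body (76 mm by 178 mm) begins 60 mm behind the grasp point.
Start: joints at [-77.292, 18.312, 89.639, -0, 72.044, -1.146], TCP at [137.686, -558.288, 213.976] pointing down, gripper open.
Joint ranges: [-177.97, 177.97], [-48.28, 115.42], [12.27, 149.76], [-77.06, 257.06], [2.81, 150.46], [-146.56, 146.56]. Speed limits (degrees/s): [147.25, 147.25, 180, 180, 180, 180].

## Interface

Orientations are given as [roll, pitch, yaw] about the fixed x, y, z axes, in that order (R = Rz(yaw) Ry(pitch) Rx(roll)).
In Python, from workcell import env, grab_frame, camera_params, spotter gives the robot as it stands. The module is installed in compiled form; this text tells all that it offers.
- The arm moves only by the shell command python3 -m jog 'ROWS' [FORCE]. ROWS is text: rows parted by semicolons, each of 7 numbers parted by spaces: the turn, a rotation vector about the world's x, y, z in units of 5 degrees (1.0 is 5 degrees), then the shift along the world's x, y, z in units of 25 mm (1.0 is 25 mm), then the opening, from 0 (shut) to 1 (fully open). A call has 1 to 5 rows; each row is the pose to reach, as a shift and turn from the pose commanded when the call began; what a row does not reach only later rows make up. A row lasts 1/8 s, in which the tool goes at most 62.5 mm and 10.7 degrees, less where a joint would pass 70% of its speed; a pose out of reach is approached as far as the arm can. A call with a gripper value outside its range is refused whole. The fingers move at their own pace and stop on an object; FORCE is the grip in N (left out, the last holds). Time passes only in rows, so rows that repeat a pose let the fingers close. It gives the time, the measured TCP pose, the force and the opening at its end, in the units of the state.
- env.state(): the state, without advancing time (a new reading comes with each control period).
- grab_frame(name): name is "scene" or "top" or "wrist"; returns the picture (420x560x3 uint8, red, green, blue); there is no depth.
- camera_params(name): a dict with "K" (3x3 intrinsics, pixels), "rvec" (rotation vector, rad) and "tvec" (3), from world to camera coordinates, as OpenCV has them. Camera axes: x right, y down, z forward; pixel columns grow to the right and rows downward; lengths in mm; the calibration is good to about 2 mm. The wrist camera is an equidistant fisheye: a pixel r from the principal point sees the ray r / f radians off the axis. A picture is of the moment at which its call begins: read the wrist's pose just before it. camera_params takes no time and is no camera call; for the wrist camera it gives the pose at the moment of the call.
- env.job_done(): hands the job in, once; it reports no verdict.
Trained networks look in the newest picture that a camera, given by its name, has taken for a name from the list of things; names that differ only in an ending like _2 or _b are one class to them, and where a whole thing is asked for, a point or a joint stands for the part that bears it (a point fixed in the world has none). Each returns a list of dicts, best first, with "conf" (0 to 1); they miss things now and then, are a little off and sometimes report something else, mostly with a low value. They report only what shows in the picture. A call takes as long as a camera call. They do not tell look-alikes from the thing itself.
- spotter.look_for(query, camera): "box" ([left, top, width, height] in pixels, round what is visible of it).
- spotter.trace(query, camera): "region" (420x560 bool, what is visible of it) and "box" ([left, top, width, height] in pixels, round what is visible of it).
The state is a dict: "time_s": time; "qpos": joint angles; "qvel": joint speeds; "effort": joint torques, N m; "ee_pos": TCP position; "ee_rot": TCP orientation; "force": force on the tool from outside, world axes, zero at the start; "torque": the same for the moment, N m; "gripper_width": finger opening in mm.
Only numpy, scipy, OpenCV 4.12 (cv2) and the standard library are available. Lean on these libraries where they do the work, as an engineer would, in place of code of your own. Each camera call takes 0.05 s, during which the arm holds its last target. There are 200 camera calls.

## Working session

There is one attempt and no reset: what is moved stays moved. The work goes in short steps, Python scripts to look and compute and a shell command to move; the robot and the scene stay as the last step left them, time stands still between calls to the robot, and variables do not carry over. Pictures are saved under pics/ and viewed, about 12 in all and at most 16, crops included, and the job is handed in when it is done.

```bash
mkdir -p pics
cat > h.py <<'E'
import numpy as np, cv2
from workcell import env, grab_frame, camera_params, spotter
def save(cam,name,crop=None,scale=1):
    im=grab_frame(cam)[:,:,::-1]
    if crop: x,y,w,h=crop; im=im[y:y+h,x:x+w]
    if scale!=1: im=cv2.resize(im,None,fx=scale,fy=scale,interpolation=cv2.INTER_CUBIC)
    cv2.imwrite('pics/'+name+'.png',im)
def ray(cam,uv,p=None):
    p=p or camera_params(cam); K=np.array(p['K']); R=cv2.Rodrigues(np.array(p['rvec'],float))[0]; t=np.array(p['tvec'],float).ravel()
    a=(uv[0]-K[0,2])/K[0,0]; b=(uv[1]-K[1,2])/K[1,1]
    if cam=='wrist':
        th=np.hypot(a,b); s=np.sin(th)/th if th>1e-9 else 1; d=np.array([a*s,b*s,np.cos(th)])
    else: d=np.array([a,b,1.])
    return -R.T@t, R.T@d
def onz(cam,uv,z,p=None):
    c,d=ray(cam,uv,p); return c+d*(z-c[2])/d[2]
def proj(cam,P,p=None):
    p=p or camera_params(cam); K=np.array(p['K']); R=cv2.Rodrigues(np.array(p['rvec'],float))[0]; t=np.array(p['tvec'],float).ravel()
    q=R@np.array(P,float)+t
    if cam=='wrist':
        r=np.hypot(q[0],q[1]); th=np.arctan2(r,q[2]); q=np.array([q[0]/r*th,q[1]/r*th,1])
    else: q=q/q[2]
    return np.array([K[0,0]*q[0]+K[0,2],K[1,1]*q[1]+K[1,2]])
E
python3 - <<'E'
from h import *
save('scene','s0'); save('top','t0')
for c in('top','scene'):
    p=camera_params(c); print(c,ray(c,(280,210),p),np.array(p['K']).round(0).tolist())
print(env.state())
E
```

```text
top (array([ 348.98245782,  -17.16789432, 1496.98200442]), array([ 0.15662133,  0.01766811, -0.98752426])) [[405.0, 0.0, 281.0], [0.0, 405.0, 213.0], [0.0, 0.0, 1.0]]
scene (array([1194.00714969, -541.4218051 ,  916.05788174]), array([-0.52398305,  0.46000186, -0.71702086])) [[402.0, 0.0, 276.0], [0.0, 402.0, 205.0], [0.0, 0.0, 1.0]]
{'time_s': 0.1, 'qpos': array([-7.72898947e+01,  1.83469436e+01,  8.96979684e+01,  1.82658225e-03,
        7.20446130e+01, -1.14675021e+00]), 'qvel': array([-1.41732369e-02, -1.05420930e-01, -1.33292757e-01, -6.71479800e-02,
       -7.33554767e-05, -1.44553577e-01]), 'effort': array([ 5.92369015e-04, -4.13332307e+01, -2.32508701e+01,  7.29867071e-02,
        4.22359735e-02, -6.95839094e-05]), 'ee_pos': array([ 137.61541338, -557.83130787,  213.22453991]), 'ee_rot': array([-1.79910528e+02, -3.52807564e-03,  1.38562883e+01]), 'force': array([-0.19006116,  1.39492288,  0.45919325]), 'torque': array([0.00368727, 0.01458433, 0.00412989]), 'gripper_width': 91.48867514857618}
```

View pics/t0.png

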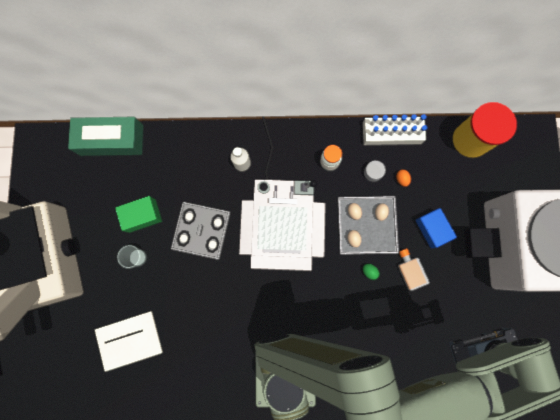

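View pics/s0.png

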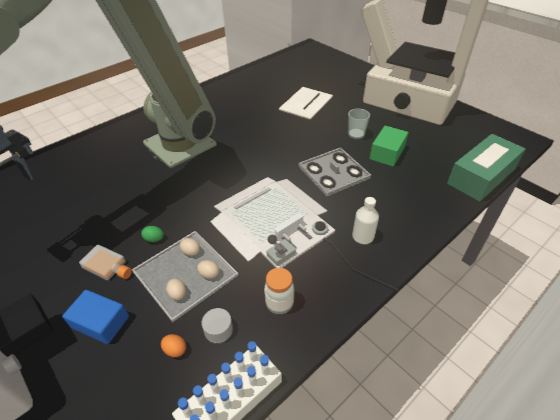

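Top view: carrier at (200,230), stand at (283,228), tray at (368,225) with three brown eggs at (355,212), (382,212) and (354,239). The green egg at (371,271) and the orange one at (403,178) are decoys. The lamp lever is near (300,187) and the scan button near (263,187). The scene view agrees with this.

Run:
```python
from h import *
def fit(reg,cam,z):
    cs,_=cv2.findContours(reg.astype(np.uint8),cv2.RETR_EXTERNAL,cv2.CHAIN_APPROX_NONE)
    c=max(cs,key=cv2.contourArea)[:,0,:]; p=camera_params(cam)
    w=np.array([onz(cam,u,z,p)[:2] for u in c],np.float32)
    return cv2.minAreaRect(w)
for q,z in(('carrier_grip',14),('egg_tray',8),('stand',8)):
    for r in spotter.trace(q,'top')[:2]: print(q,round(r['conf'],2),r['box'],fit(r['region'],'top',z))
for cam in('top','scene'):
    for q,z in(('egg0_center',28),('lamp_tip',85),('scan_top',30)):
        for r in spotter.trace(q,cam)[:5]:
            b=r['box']; ys,xs=np.nonzero(r['region'])
            print(cam,q,round(r['conf'],2),b,onz(cam,(xs.mean(),ys.mean()),z).round(0)[:2],[round(x) for x in fit(r['region'],cam,z)[1]],fit(r['region'],cam,z)[2])
# stand: bright region fine view
im=grab_frame('top')[:,:,::-1]
cv2.imwrite('pics/t1.png',cv2.resize(im[160:290,160:420],None,fx=3,fy=3,interpolation=cv2.INTER_CUBIC))
```

```text
carrier_grip 0.79 [173.4, 204.1, 55.7, 53.7] ((515.2518920898438, 304.84490966796875), (178.4893341064453, 179.26905822753906), 76.8509750366211)
egg_tray 0.64 [337.5, 197.2, 58.5, 55.0] ((526.0695190429688, -312.4596252441406), (215.01502990722656, 218.81578063964844), 1.4629108905792236)
stand 0.95 [241.2, 181.3, 79.0, 85.2] ((532.6978759765625, 4.3411712646484375), (306.5025939941406, 332.1593017578125), 88.42988586425781)
top egg0_center 0.67 [417.3, 210.1, 37.0, 38.9] [ 510. -552.] [126, 109] 25.30976676940918
top egg0_center 0.53 [349.3, 204.0, 11.5, 17.7] [ 575. -263.] [47, 59] 87.90228271484375
top egg0_center 0.48 [365.3, 267.6, 11.1, 12.7] [ 354. -313.] [50, 50] 89.30130767822266
top lamp_tip 0.43 [335.9, 197.5, 60.6, 55.7] [ 513. -299.] [201, 200] 89.93758392333984
top scan_top 0.4 [239.0, 120.2, 80.9, 148.5] [529.   3.] [304, 331] 87.18251037597656
scene egg0_center 0.77 [197.0, 260.9, 21.4, 15.9] [ 576. -265.] [65, 49] 0.680232584476471
scene egg0_center 0.7 [141.0, 226.1, 23.0, 15.8] [ 359. -314.] [67, 58] 47.338836669921875
scene egg0_center 0.29 [297.7, 149.2, 72.8, 47.7] [532. 286.] [191, 192] 76.98590850830078
scene lamp_tip 0.59 [299.1, 149.9, 73.4, 43.7] [574. 233.] [174, 179] 77.4520492553711
scene lamp_tip 0.46 [265.6, 234.9, 10.5, 12.4] [657. -99.] [24, 54] 63.89213562011719
scene scan_top 0.6 [315.0, 221.3, 8.2, 11.8] [671.  71.] [30, 40] 43.54533386230469
scene scan_top 0.28 [81.9, 248.2, 48.9, 32.9] [ 368. -464.] [156, 80] 21.131942749023438
```

View pics/t1.png

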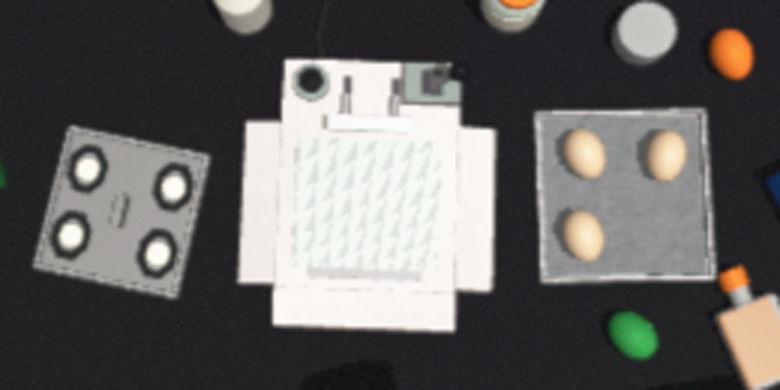

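The carrier is at about (515,305) with yaw -13°, the tray centre at about (526,-312), and the stand yaw at about -2°. I'm moving the wrist camera above the stand.

```bash
python3 -m jog '0 0 -0.6 1 1.9 0.8 1;0 0 -1.2 2 3.8 1.6 1;0 0 -1.8 3 5.7 2.4 1;0 0 -2.4 4 7.6 3.2 1;0 0 -3.2 5 9.5 4 1'
python3 -m jog '0 0 0 1.2 1.9 0.5 1;0 0 0 2.4 3.8 1 1;0 0 0 3.6 5.7 1.5 1;0 0 0 4.8 7.6 1.5 1;0 0 0 6 9.5 1.5 1'
python3 -m jog '0 0 0 1.4 1.6 0 1;0 0 0 2.6 3.3 0 1;0 0 0 2.6 3.3 0 1;0 0 0 2.6 3.3 0 1'
python3 - <<'E'
from h import *
p=camera_params('wrist'); print(ray('wrist',(280,210),p),np.array(p['K']).round(0).tolist(),{k:np.round(v,1) for k,v in env.state().items() if k[:2]=='ee'})
save('wrist','w0')
for q in('lamp_tip','scan_top','jaw','front_stop','carrier_grip'):
    for r in spotter.look_for(q,'wrist')[:2]: print(q,r)
import pickle; pickle.dump(p,open('p0.pkl','wb'))
E
```

```text
time_s: 1.23
ee_pos: [263.2, -319.2, 314.8]
ee_rot: [180.0, -0.0, -2.3]
force: [0.9, -0.3, 0.2]
gripper_width: 91.1
time_s: 1.85
ee_pos: [413.4, -81.6, 352.0]
ee_rot: [180.0, -0.1, -2.1]
force: [0.5, -0.4, -0.1]
gripper_width: 91.2
time_s: 2.35
ee_pos: [477.3, -1.1, 351.4]
ee_rot: [180.0, 0.0, -2.1]
force: [-0.0, -0.4, -0.2]
gripper_width: 91.0
(array([560.32374147,  -2.99280045, 523.12791496]), array([-0.2966372 ,  0.01352915, -0.95489441])) [[325.0, 0.0, 282.0], [0.0, 325.0, 207.0], [0.0, 0.0, 1.0]] {'ee_pos': array([477.3,  -1.1, 351.4]), 'ee_rot': array([180. ,   0. ,  -2.1])}
scan_top {'box': [217.6, 32.9, 22.9, 19.0], 'conf': 0.69}
scan_top {'box': [0.0, 194.9, 41.2, 49.8], 'conf': 0.37}
jaw {'box': [245.3, 52.2, 68.8, 34.6], 'conf': 0.63}
jaw {'box': [151.8, 0.0, 43.5, 15.6], 'conf': 0.55}
front_stop {'box': [180.2, 5.0, 193.1, 221.7], 'conf': 0.77}
front_stop {'box': [400.8, 69.2, 105.5, 121.6], 'conf': 0.59}
carrier_grip {'box': [61.9, 100.8, 96.6, 114.8], 'conf': 0.93}
```

View pics/w0.png

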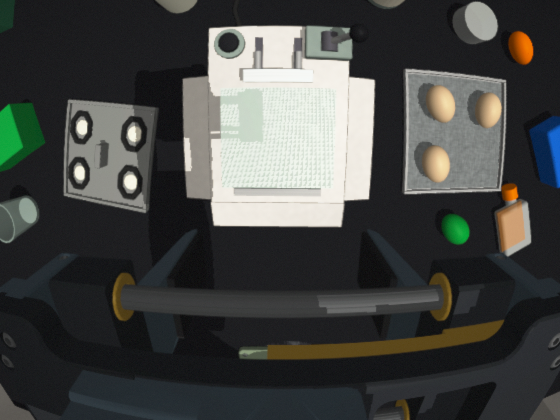

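The wrist view shows the stand centrally: stop strip (234,188)–(320,188), jaw lip (243,75)–(313,75), button (229,43), knob (360,33). Also carrier fin (101,154) and eggs (441,104), (488,110) and (436,164).

Run:
```python
from h import *
import pickle; p=pickle.load(open('p0.pkl','rb'))
f=lambda u,z: onz('wrist',u,z,p)[:2].round(1)
print('stop',f((234,188),18),f((320,187.5),18))
print('bed front z0 corners',f((215,226),0),f((341,226),0),'sides',f((184,78),0),f((184,200),0),f((374,81),0),f((370,201),0))
print('button',f((229,43),30),f((229,43),40)); print('knob',f((360,33),70))
print('jaw lip ends',f((243,80),52),f((313,80),52), f((243,70),52),f((313,70),52))
print('fin',f((101,154),35)); print('rim corners',f((69,101),18),f((158,108),18),f((147,211),18),f((66,196),18))
for u in((441,104),(488,110),(436,164)): print('egg',f(u,28))
print('ring centers',[f(u,18) for u in((82,127),(133,133),(79,173),(130,182))])
im=cv2.imread('pics/w0.png'); cv2.imwrite('pics/w0c.png',cv2.resize(im[15:235,175:385],None,fx=2.6,fy=2.6,interpolation=cv2.INTER_CUBIC))
```

```text
stop [443.2  76.6] [438.7 -61.4]
bed front z0 corners [373.  118.3] [ 364.7 -100. ] sides [627.3 151.4] [422.  168.8] [ 610.2 -155.9] [ 408.  -150.3]
button [671.4  70.4] [669.2  68.9]
knob [ 673.3 -117.8]
jaw lip ends [609.6  49. ] [605.6 -50.6] [624.3  48.4] [620.3 -51.2]
fin [517.7 299.9]
rim corners [618.9 370.5] [581.5 193.1] [410.1 233.8] [445.7 406.6]
egg [ 576.4 -264.2]
egg [ 573.1 -362.3]
egg [ 476.3 -258. ]
ring centers [array([568.2, 345.4]), array([545.5, 242. ]), array([486.7, 365.3]), array([462.9, 258.7])]
```

View pics/w0c.png

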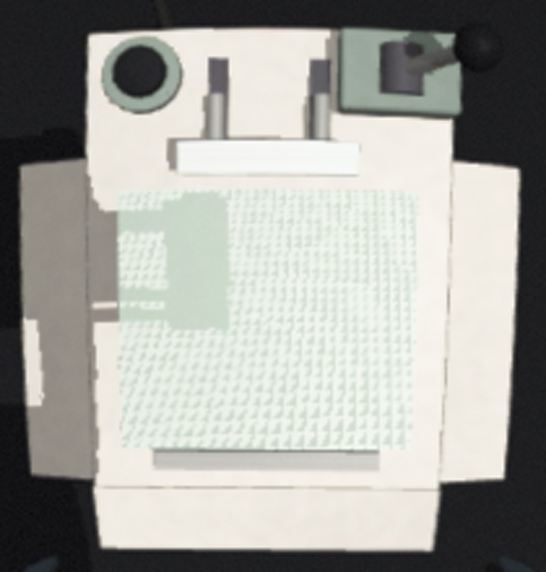

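Stand centre ≈ (531,4), yaw -1.8°; jaw, button and skirts agree to about 3 mm. Carrier ≈ (515.5,303), yaw -13.3°. I'm going to grasp the fin.

```bash
python3 -m jog '0 0 -0.4 0.2 1.9 -1 0.44;0 0 -0.9 0.5 3.8 -2 0.44;0 0 -1.4 0.8 5.7 -3 0.44;0 0 -1.8 1.1 7.6 -4 0.44;0 0 -2.24 1.4 9.5 -5 0.44' 60
python3 -m jog '0 0 0 0.1 1.5 -1.8 0.44;0 0 0 0.12 2.7 -3.6 0.44;0 0 0 0.12 2.7 -5.4 0.44;0 0 0 0.12 2.7 -5.4 0.44'
python3 - <<'E'
from h import *
s=env.state(); p=camera_params('wrist'); save('wrist','w1'); print(s['ee_pos'],s['ee_rot'])
print(proj('wrist',s['ee_pos']+[0,0,-75],p))
r=spotter.trace('carrier_grip','wrist')[0]; print(r['conf'],r['box'])
E
```

```text
time_s: 3.28
ee_pos: [513.0, 237.7, 226.0]
ee_rot: [-180.0, -0.0, -13.5]
force: [0.6, -0.2, 0.9]
gripper_width: 44.1
time_s: 3.78
ee_pos: [513.3, 302.7, 88.2]
ee_rot: [179.7, 0.4, -13.4]
force: [0.0, -0.7, -0.0]
gripper_width: 40.2
[513.33476223 302.66260993  88.23802041] [179.66218467   0.35241946 -13.35478158]
[282.05778029 216.93915166]
0.74 [158.8, 100.3, 235.1, 189.5]
```

View pics/w1.png

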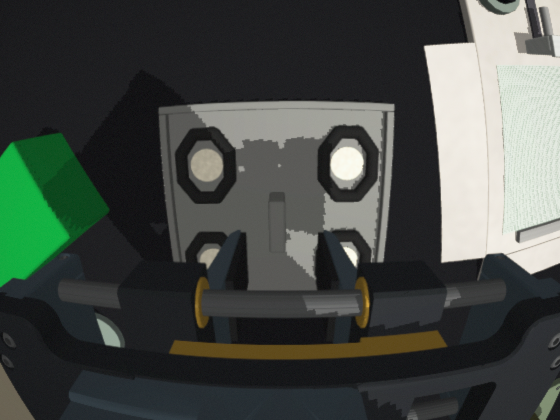

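The fin is seen from (278,193) to (277,250), almost exactly between the fingers.

Run:
```python
from h import *
for u,z in (((278,194),40),((277,250),30),((277.5,203),40),((163,107),18),((393,104),18),((206,164),20),((348,162),20)): print(onz('wrist',u,z).round(1))
```

```text
[541.9 301.6  40. ]
[495.4 313.8  30. ]
[535.5 303.5  40. ]
[626.1 373.9  18. ]
[586.6 199.5  18. ]
[573.4 351.5  20. ]
[549.4 244.7  20. ]
```

```bash
python3 -m jog '0 0 0.08 0.21 0.15 -0.5 0.44;0 0 0.08 0.21 0.15 -1.5 0.44;0 0 0.08 0.21 0.15 -2.4 0.44;0 0 0.08 0.21 0.15 -3 0.44;0 0 0.08 0.21 0.15 -3 0.44'
python3 -m jog '0 0 0 0 0 0 0;0 0 0 0 0 0 0;0 0 0 0 0 0 0;0 0 0 0 0 0 0;0 0 0 0 0 0 0' 60
```

```text
time_s: 4.5
ee_pos: [520.9, 307.7, 16.0]
ee_rot: [180.0, 0.0, -13.0]
force: [-0.3, 0.3, -1.0]
gripper_width: 39.9
time_s: 5.12
ee_pos: [520.8, 307.0, 17.2]
ee_rot: [179.9, -0.0, -12.9]
force: [-0.4, -4.0, 5.3]
gripper_width: 11.6
```

```bash
python3 -m jog '0 0 0 0 0 0.8 0;0 0 0 0 0 1.8 0;0 0 0 0 0 2.8 0;0 0 0.4 -0.1 -1.5 3 0;0 0 0.8 -0.2 -3 3 0'
python3 -m jog '0 0 0.4 -0.1 -1.8 0 0;0 0 0.8 -0.2 -3.6 0 0;0 0 1.2 -0.4 -5.4 0 0;0 0 1.44 -0.6 -7.2 0 0;0 0 1.44 -0.6 -9.1 0 0'
python3 -m jog '0 0 0 0 0 0 0;0 0 0 0 0 0 0;0 0 0 0 0 0 0'
python3 - <<'E'
from h import *
s=env.state(); p=camera_params('wrist'); save('wrist','w2'); print(s['ee_pos'],s['ee_rot'])
print(proj('wrist',s['ee_pos']+[0,0,-5],p))
import pickle; pickle.dump(p,open('p2.pkl','wb'))
E
```

```text
time_s: 5.75
ee_pos: [515.8, 232.9, 91.4]
ee_rot: [-179.9, -0.0, -8.8]
force: [-0.2, -0.7, -4.3]
gripper_width: 11.5
time_s: 6.38
ee_pos: [500.2, 4.6, 90.9]
ee_rot: [-180.0, 0.0, -1.7]
force: [0.2, 0.0, -3.9]
gripper_width: 11.7
time_s: 6.75
ee_pos: [500.9, 6.5, 91.2]
ee_rot: [-180.0, 0.0, -1.7]
force: [0.6, -0.3, -4.9]
gripper_width: 11.6
[500.90071732   6.54419063  91.24572808] [-1.79976269e+02  1.47602523e-02 -1.67917836e+00]
[282.86463078 254.84887575]
```

View pics/w2.png

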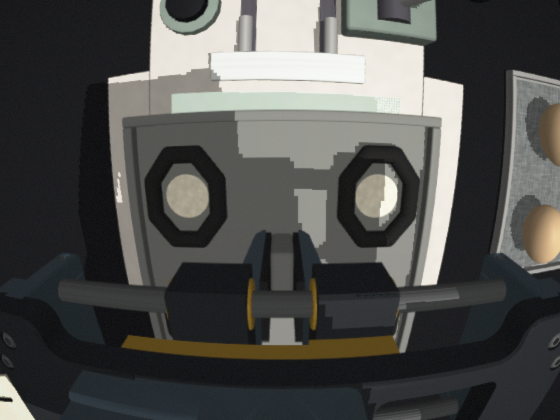

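Carrier held level: far rim edge at row 117, rings (186,195) and (378,194), jaw lip (211..364, row 81), all well aligned.

Run:
```python
from h import *
import pickle; p=pickle.load(open('p2.pkl','rb'))
f=lambda u,z: onz('wrist',u,z,p).round(1)
print('rim',f((125,120),92),f((282,112),92),f((440,119),92)); print('rings',f((186,195),94),f((378,194),94)); print('lip',f((211,81),52),f((364,83),52)); print('lipback',f((214,55),52),f((361,57),52))
```

```text
rim [586.2  92.8  92. ] [583.9   4.6  92. ] [581.6 -84.3  92. ]
rings [541.6  59.   94. ] [539.  -47.1  94. ]
lip [606.7  49.7  52. ] [603.  -49.3  52. ]
lipback [624.   47.2  52. ] [620.4 -47.7  52. ]
```

```bash
python3 -m jog '0 0.3 0 0 -0.09 -0.5 0;0 0.6 -0.03 0 -0.09 -1 0;0 0.9 -0.06 0 -0.09 -1.5 0;0 1.2 -0.06 0 -0.09 -2.05 0;0 1.2 -0.06 0 -0.09 -2.05 0'
python3 -m jog '0 0 0 0.25 0 0 0;0 0 0 0.5 0 0 0;0 0 0 0.75 0 0 0;0 0 0 1 0 0 0;0 0 0 1 0 0 0'
python3 -m jog '0 0 0 0.1 0 0 0;0 0 0 0.2 0 0 0;0 0 0 0.2 0 0 0;0 0 0 0.2 0 0 0'
```

```text
time_s: 7.42
ee_pos: [501.0, 3.2, 38.9]
ee_rot: [179.8, 6.1, -2.1]
force: [-0.1, 0.4, -4.4]
gripper_width: 11.5
time_s: 8.05
ee_pos: [525.4, 3.2, 40.2]
ee_rot: [179.8, 6.1, -2.1]
force: [-1.6, -0.2, -4.6]
gripper_width: 12.0
time_s: 8.55
ee_pos: [530.1, 3.2, 40.0]
ee_rot: [179.8, 6.1, -2.1]
force: [-4.8, -0.6, -2.0]
gripper_width: 11.5
```

```bash
python3 -m jog '0 0 0 0.12 0 0 0;0 0 0 0.24 0 0 0;0 0 0 0.34 0 0 0;0 0 0 0.34 0 0 0;0 0 0 0.34 0 0 0'
python3 - <<'E'
from h import *
s=env.state(); p=camera_params('wrist');  print(s['ee_pos'],s['ee_rot'],s['force'],s['torque'])
save('scene','s1',(190,150,160,120),5)
E
```

```text
time_s: 9.18
ee_pos: [537.4, 3.0, 40.0]
ee_rot: [179.8, 6.2, -2.1]
force: [-7.1, -0.9, 0.2]
gripper_width: 11.9
[537.38269779   3.01870216  40.0311513 ] [179.77220472   6.24997893  -2.08970971] [-7.05957463 -0.90717463  0.15186198] [-0.2614602   1.10754953 -0.40840803]
```

View pics/s1.png

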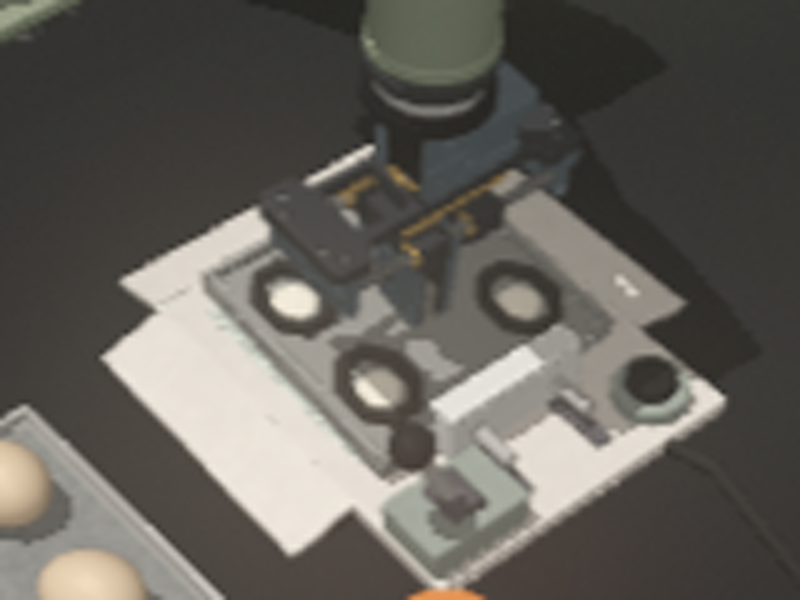

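Carrier pushed into the jaw under the lip, near edge still raised. I'm pushing a little further, then lowering.

```bash
python3 -m jog '0 0 0 0.14 0 0 0;0 -0.3 0 0.14 0 -0.1 0;0 -0.6 0 0.14 0 -0.2 0;0 -0.9 0 0.14 0 -0.3 0;0 -1.24 0 0.14 0 -0.4 0'
python3 -m jog '0 0 0 0 0 0 0;0 0 0 0 0 0 0;0 0 0 0 0 0 0'
python3 - <<'E'
from h import *
save('scene','s2',(190,150,160,120),5)
E
```

```text
time_s: 9.85
ee_pos: [540.2, 3.1, 29.9]
ee_rot: [-180.0, 0.1, -2.1]
force: [-9.5, -0.0, 1.3]
gripper_width: 11.8
time_s: 10.22
ee_pos: [539.7, 3.2, 29.7]
ee_rot: [-180.0, 0.2, -2.1]
force: [-8.4, 1.2, -0.6]
gripper_width: 11.6
```

View pics/s2.png

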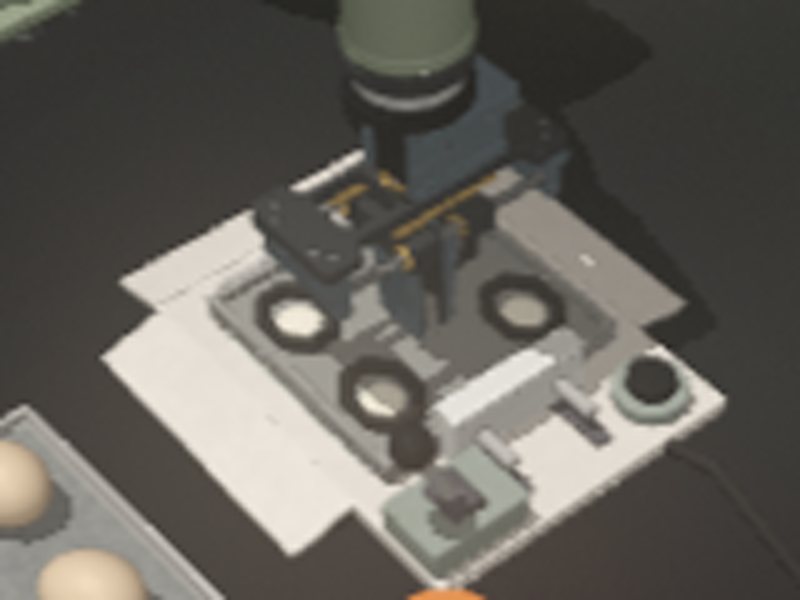

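```bash
python3 -m jog '0 0 0 -0.05 0 -0.02 0;0 0 0 -0.09 0 -0.03 0;0 0 0 -0.12 0 -0.03 0;0 0 0 -0.15 0 -0.03 0;0 0 0 -0.15 0 -0.03 0'
python3 -m jog '0 0 0 -0.02 0 0 0.1;0 0 0 -0.02 0 0 0.3;0 0 0 -0.02 0 0 0.44;0 0 0 -0.02 0 0 0.44;0 0 0 -0.02 0 0 0.44'
python3 -m jog '0 0 0 0 0 1 0.44;0 0 0 -0.8 0 3 0.44;0 0 0 -2 0 5 0.44;0 0 0 -3 0 7 0.6;0 0 0 -3.2 -0.5 7 0.8'
python3 - <<'E'
from h import *
s=env.state(); p=camera_params('wrist'); print(s['ee_pos'],s['ee_rot']); save('wrist','w3')
import pickle; pickle.dump(p,open('p3.pkl','wb'))
E
```

```text
time_s: 10.9
ee_pos: [537.0, 3.2, 29.3]
ee_rot: [-180.0, 0.1, -2.1]
force: [-8.5, 0.5, 0.2]
gripper_width: 11.6
time_s: 11.52
ee_pos: [539.3, 3.2, 29.7]
ee_rot: [-180.0, -0.3, -2.0]
force: [-0.7, 0.6, 0.6]
gripper_width: 39.8
time_s: 12.15
ee_pos: [460.0, -9.2, 208.5]
ee_rot: [-180.0, -0.7, -2.0]
force: [-0.1, 0.4, -0.6]
gripper_width: 57.3
[460.01921158  -9.16383525 208.52254479] [-179.97969944   -0.73375254   -1.97287096]
```

View pics/w3.png

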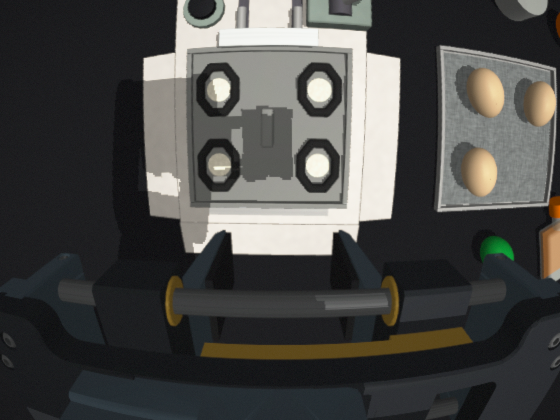

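Run:
```python
from h import *
import pickle; p=pickle.load(open('p3.pkl','rb'))
im=cv2.imread('pics/w3.png'); cv2.imwrite('pics/w3c.png',cv2.resize(im[0:260,140:410],None,fx=2.2,fy=2.2,interpolation=cv2.INTER_CUBIC))
f=lambda u,z: onz('wrist',u,z,p).round(1)
print('rings',f((218,89),32),f((319,89),32),f((218,165),32),f((318,165),32)); print('near',f((188,208),30),f((351,207),30),'lip',f((220,46),52),f((318,46),52))
for u in((486,92),(539,104),(479,172)): print('egg',f(u,28))
print('button',f((204,7),30))
```

```text
rings [574.2  55.3  32. ] [569.4 -52.1  32. ] [491.2  60.   32. ] [487.  -49.2  32. ]
near [442.9 100.2  30. ] [437.5 -87.2  30. ] lip [617.2  47.9  52. ] [612.6 -50.3  52. ]
egg [ 577.8 -263.9   28. ]
egg [ 572.6 -361.4   28. ]
egg [ 476.8 -257.4   28. ]
button [670.8  69.   30. ]
```

View pics/w3c.png

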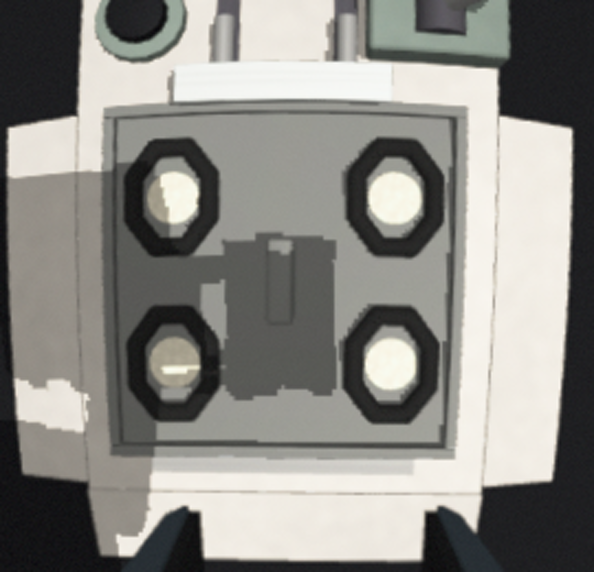

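Carrier clamped: lip moved back 10 mm, stop strip visible right at the near edge, lateral offset under 1 mm, centre (530.5,3.5), yaw ≈ -2°. Next I'm moving over the tray.

```bash
python3 -m jog '0 0 0 0 -2.3 0 1;0 0 0 0 -4.6 0 1;0 0 0 0 -6.9 0 1;0 0 0 0 -9.2 0 1;0 0 0 0 -11.4 0 1' 8
python3 -m jog '0 0 0 0 0 0 1;0 0 0 0 0 0 1'
cat > eggs.py <<'E'
from h import *
def eggs(cam='wrist',name=None,z=28,xr=(420,640),yr=(-425,-200)):
    s=env.state(); p=camera_params(cam); im=grab_frame(cam)
    if name: cv2.imwrite('pics/'+name+'.png',im[:,:,::-1])
    i=im.astype(int); m=((i[...,0]-i[...,2]>35)&(i[...,0]>110)&(i[...,0]-i[...,1]<90)&(i[...,0]>i[...,1])).astype(np.uint8)
    m=cv2.morphologyEx(m,cv2.MORPH_OPEN,np.ones((3,3)))
    cs,_=cv2.findContours(m,cv2.RETR_EXTERNAL,cv2.CHAIN_APPROX_NONE)
    print('tcp',s['ee_pos'].round(1),s['ee_rot'].round(1))
    for c in cs:
        if len(c)<20: continue
        w=np.array([onz(cam,u,z,p)[:2] for u in c[:,0,:]],np.float32)
        (cx,cy),(a,b),t=cv2.fitEllipse(w)
        if xr[0]<cx<xr[1] and yr[0]<cy<yr[1]: print('egg (%.0f,%.0f) minor %.0f major %.0f yaw %.0f'%(cx,cy,a,b,(t+90+90)%180-90), 'px',c[:,0].mean(0).round())
E
python3 -c "
from eggs import *
eggs('wrist','w4')"
```

```text
time_s: 12.82
ee_pos: [458.2, -296.3, 202.4]
ee_rot: [-179.9, -0.1, -2.1]
force: [0.6, 0.0, -0.3]
gripper_width: 90.8
time_s: 13.08
ee_pos: [458.2, -293.8, 202.7]
ee_rot: [-179.8, -0.0, -2.1]
force: [0.2, -0.6, 0.3]
gripper_width: 91.1
tcp [ 458.2 -293.8  202.7] [-179.8   -0.    -2.1]
egg (477,-256) minor 47 major 63 yaw 14 px [247. 173.]
egg (574,-361) minor 47 major 63 yaw -12 px [342.  81.]
egg (578,-262) minor 47 major 63 yaw 24 px [248.  80.]
```

View pics/w4.png

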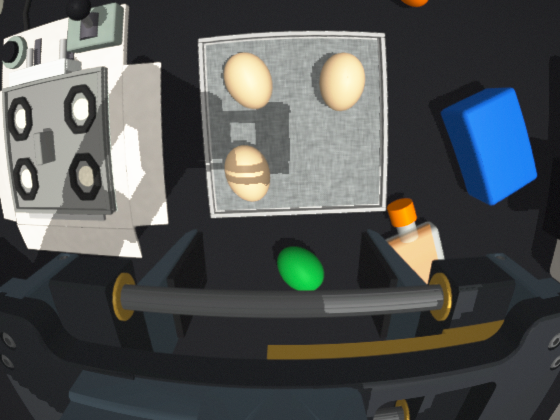

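Three eggs, each fitting 47×63 mm: (477,-256) yaw 14, (574,-361) yaw -12, (578,-262) yaw 24. I'm picking the first.

```bash
python3 -m jog '0 0 1 0.4 0.8 -1.5 0.73;0 0 2 0.75 1.51 -3 0.73;0 0 3 0.75 1.51 -4.5 0.73;0 0 3.2 0.75 1.51 -5.5 0.73;0 0 3.2 0.75 1.51 -5.5 0.73'
python3 -m jog '0 0 0 0 0 -0.5 0.73;0 0 0 0 0 -1 0.73;0 0 0 0 0 -1.5 0.73;0 0 0 0 0 -2.05 0.73;0 0 0 0 0 -2.05 0.73'
python3 -m jog '0 0 0 0 0 0 0.6;0 0 0 0 0 0 0.5;0 0 0 0 0 0 0.3;0 0 0 0 0 0 0.3;0 0 0 0 0 0 0.3' 8
python3 -m jog '0 0 0 0 0 0.4 0.3;0 0 0 0 0 1.5 0.3;0 0 0 0 0 3 0.3;0 0 0 0 0 4 0.3;0 0 0 0 0 4 0.3'
```

```text
time_s: 13.75
ee_pos: [476.2, -254.3, 65.3]
ee_rot: [-179.8, 0.0, 14.1]
force: [0.2, -1.2, -0.2]
gripper_width: 66.5
time_s: 14.38
ee_pos: [476.5, -256.1, 14.4]
ee_rot: [-179.9, -0.1, 13.9]
force: [-0.4, 0.1, -0.1]
gripper_width: 66.6
time_s: 15.0
ee_pos: [477.7, -256.7, 16.1]
ee_rot: [180.0, -0.2, 14.0]
force: [-0.5, -0.0, 1.8]
gripper_width: 46.1
time_s: 15.62
ee_pos: [478.6, -257.2, 117.9]
ee_rot: [179.8, -0.4, 14.0]
force: [-0.9, 0.0, -1.0]
gripper_width: 45.7
```

```bash
python3 -m jog '0 0 -0.8 0.1 1.4 0 0.3;0 0 -1.6 0.15 3.1 0 0.3;0 0 -2.4 0.2 4.9 0 0.3;0 0 -3.2 0.3 6.7 0 0.3;0 0 -3.2 0.32 8.3 0 0.3'
python3 -m jog '0 0 0 0 0 0 0.3;0 0 0 0 0 0 0.3'
python3 -c "
from eggs import *
eggs('wrist','w5',128,(430,560),(-100,20))"
```

```text
time_s: 16.25
ee_pos: [484.4, -47.4, 114.4]
ee_rot: [-180.0, -0.0, -2.1]
force: [1.5, 0.8, -0.6]
gripper_width: 46.1
time_s: 16.5
ee_pos: [484.9, -49.3, 114.9]
ee_rot: [-180.0, -0.1, -2.0]
force: [0.4, 0.1, -0.9]
gripper_width: 46.0
tcp [484.9 -49.3 114.9] [-1.8e+02 -1.0e-01 -2.0e+00]
egg (451,-48) minor 2 major 11 yaw 88 px [283. 319.]
egg (462,10) minor 1 major 14 yaw -10 px [186. 304.]
egg (491,-49) minor 47 major 49 yaw 78 px [282. 259.]
```

View pics/w5.png

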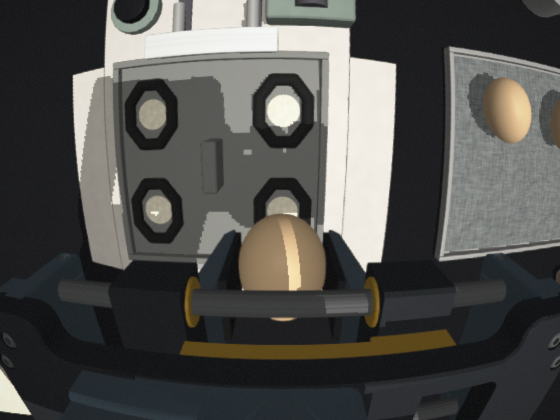

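The egg is held level between the pads, with its far tip at (282,212). I'm checking its axial offset.

Run:
```python
from h import *
f=lambda u,z: onz('wrist',u,z).round(1)
print(f((282,212),127),'rings',f((151,114),32),f((283,110),32),f((158,210),32))
```

```text
[517.3 -50.3 127. ] rings [574.8  54.2  32. ] [569.9 -53.3  32. ] [493.   57.2  32. ]
```

```bash
python3 -m jog '0 0 0 0.08 -0.07 -0.8 0.3;0 0 0 0.08 -0.07 -1.6 0.3;0 0 0 0.08 -0.07 -2.4 0.3;0 0 0 0.08 -0.07 -2.8 0.3;0 0 0 0.08 -0.07 -2.9 0.3'
python3 -m jog '0 0 0 0 0 -0.05 0.3;0 0 0 0 0 -0.1 0.3;0 0 0 0 0 -0.1 0.3'
python3 -m jog '0 0 0 0 0 -0.05 0.3;0 0 0 0 0 -0.1 0.3;0 0 0 0 0 -0.1 0.3'
```

```text
time_s: 17.18
ee_pos: [487.2, -51.4, 42.7]
ee_rot: [-180.0, -0.1, -2.1]
force: [-0.7, -0.3, -0.8]
gripper_width: 46.1
time_s: 17.55
ee_pos: [487.7, -50.8, 41.1]
ee_rot: [-180.0, -0.2, -2.0]
force: [-0.6, 0.5, -0.1]
gripper_width: 45.8
time_s: 17.92
ee_pos: [487.5, -50.8, 38.2]
ee_rot: [-180.0, -0.2, -2.0]
force: [0.4, -0.1, -0.4]
gripper_width: 46.5
```

```bash
python3 -m jog '0 0 0 0 0 -0.06 0.3;0 0 0 0 0 -0.06 0.3'
python3 -m jog '0 0 0 0 0 0 0.52;0 0 0 0 0 0 0.54;0 0 0 0 0 0 0.57;0 0 0 0 0 0 0.62;0 0 0 0 0 0 0.66'
python3 -m jog '0 0 0 0 0 0.5 0.66;0 0 0 0 0 1.5 0.66;0 0 0 -0.5 -1 3 0.66;0 0 0 -0.8 -3 5 0.73;0 0 0 -1.2 -5 6.5 0.73'
python3 -c "
from eggs import *
eggs('wrist','w6',48.9,(450,600),(-100,100))
eggs('wrist',None,28)"
```

```text
time_s: 18.18
ee_pos: [487.7, -50.5, 37.3]
ee_rot: [-179.9, -0.2, -2.1]
force: [-0.6, 2.7, 4.6]
gripper_width: 45.8
time_s: 18.8
ee_pos: [487.4, -50.9, 36.7]
ee_rot: [-180.0, -0.2, -2.0]
force: [0.4, 0.2, -0.0]
gripper_width: 59.9
time_s: 19.42
ee_pos: [459.0, -169.5, 196.4]
ee_rot: [180.0, -0.4, -2.0]
force: [0.3, -0.5, -0.6]
gripper_width: 66.5
tcp [ 459.  -169.5  196.4] [180.   -0.4  -2. ]
egg (487,-47) minor 46 major 61 yaw -5 px [164. 174.]
tcp [ 460.6 -176.1  201.3] [179.5  -0.8  -2.1]
egg (574,-364) minor 47 major 64 yaw -14 px [441.  90.]
egg (578,-263) minor 47 major 63 yaw 21 px [358.  82.]
```

View pics/w6.png

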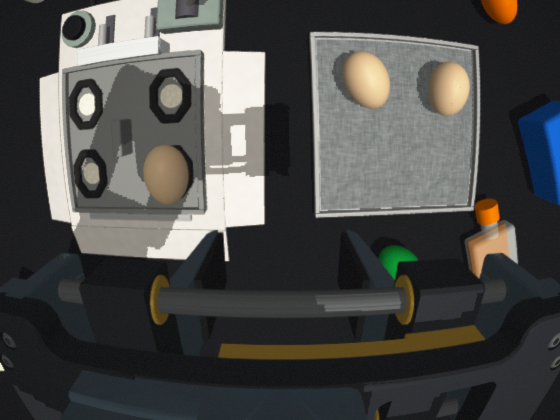

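Egg 1 lies in dimple3, at (165,175) in the picture, aligned. Next is egg A.

```bash
python3 -m jog '0 0 1 1.4 -1 -0.8 0.73;0 0 2 2.8 -2 -1.8 0.73;0 0 3 4 -3 -3 0.73;0 0 4 4.7 -3.46 -4.5 0.73;0 0 4.9 4.7 -3.46 -5.4 0.73'
python3 -m jog '0 0 0 0 0 0 0.73;0 0 0 0 0 -0.7 0.73;0 0 0 0 0 -1.4 0.73;0 0 0 0 0 -2.05 0.73;0 0 0 0 0 -2.05 0.73'
python3 -m jog '0 0 0 0 0 0 0.6;0 0 0 0 0 0 0.5;0 0 0 0 0 0 0.3;0 0 0 0 0 0 0.3;0 0 0 0 0 0 0.3' 8
python3 -m jog '0 0 0 0 0 0.4 0.3;0 0 0 0 0 1.5 0.3;0 0 0 0 0 3 0.3;0 0 0 0 0 4 0.3;0 0 0 0 0 4 0.3'
```

```text
time_s: 20.15
ee_pos: [576.6, -254.5, 55.9]
ee_rot: [-179.9, -0.1, 22.6]
force: [-0.0, 0.4, 0.2]
gripper_width: 66.0
time_s: 20.78
ee_pos: [575.9, -255.9, 5.8]
ee_rot: [180.0, -0.1, 22.5]
force: [-0.0, -2.2, -2.5]
gripper_width: 66.8
time_s: 21.4
ee_pos: [576.4, -254.7, 7.6]
ee_rot: [-180.0, -0.2, 22.4]
force: [-0.1, 0.6, 2.7]
gripper_width: 46.0
time_s: 22.02
ee_pos: [577.7, -255.7, 109.8]
ee_rot: [179.8, -0.4, 22.5]
force: [0.3, -0.4, -1.7]
gripper_width: 46.1
```

Gripped too low: that call started while the arm was still moving. I'm setting the egg back down and regripping 8 mm higher.

```bash
python3 -m jog '0 0 0 0 0 -1.2 0.3;0 0 0 0 0 -2.4 0.3;0 0 0 0 0 -3.4 0.3;0 0 0 0 0 -3.8 0.3;0 0 0 0 0 -3.95 0.3'
python3 -m jog '0 0 0 0 0 0 0.3;0 0 0 0 0 -0.03 0.3;0 0 0 0 0 -0.03 0.53;0 0 0 0 0 -0.03 0.58;0 0 0 0 0 -0.03 0.63'
python3 -m jog '0 0 0 0 0 0.1 0.63;0 0 0 -0.08 -0.04 0.34 0.63;0 0 0 -0.08 -0.04 0.34 0.63;0 0 0 -0.08 -0.04 0.34 0.63'
python3 -m jog '0 0 0 0 0 0 0.55;0 0 0 0 0 0 0.5;0 0 0 0 0 0 0.3;0 0 0 0 0 0 0.3;0 0 0 0 0 0 0.3' 8
python3 -m jog '0 0 0 0 0 0.4 0.3;0 0 0 0 0 1.5 0.3;0 0 0 0 0 3 0.3;0 0 0 0 0 4 0.3;0 0 0 0 0 4 0.3'
```

```text
time_s: 22.65
ee_pos: [575.9, -254.8, 7.6]
ee_rot: [-179.9, -0.1, 22.5]
force: [-1.1, 1.8, 3.2]
gripper_width: 46.4
time_s: 23.28
ee_pos: [576.5, -255.1, 8.1]
ee_rot: [180.0, -0.2, 22.5]
force: [-0.5, -0.8, -0.1]
gripper_width: 57.1
time_s: 23.78
ee_pos: [574.3, -256.1, 16.5]
ee_rot: [-180.0, -0.2, 22.4]
force: [0.1, 0.0, 0.2]
gripper_width: 57.7
time_s: 24.4
ee_pos: [574.3, -256.0, 16.2]
ee_rot: [-180.0, -0.2, 22.5]
force: [0.1, -0.3, -1.0]
gripper_width: 45.8
time_s: 25.02
ee_pos: [575.8, -256.7, 119.1]
ee_rot: [179.8, -0.4, 22.5]
force: [0.9, 0.7, -0.6]
gripper_width: 46.3
```

```bash
python3 -m jog '0 0 -1.2 0 1.4 0 0.3;0 0 -2.4 -0.1 3.1 0 0.3;0 0 -3.6 -0.1 4.9 0 0.3;0 0 -4.8 -0.2 6.7 0 0.3;0 0 -4.9 -0.2 8.1 0 0.3'
python3 -m jog '0 0 0 0 0 0 0.3;0 0 0 0 0 0 0.3'
python3 - <<'E'
from h import *
im=grab_frame('wrist')[:,:,::-1].astype(int); s=env.state(); print(s['ee_pos'])
# far tip of held egg: brown pixels near column 282
for x in (276,282,288):
    c=im[120:250,x]; m=(c[:,2]-c[:,0]>30)&(c[:,2]>70); y=120+np.argmax(m); print(x,y,onz('wrist',(x,y),s['ee_pos'][2]+12).round(1))
E
```

```text
time_s: 25.65
ee_pos: [568.0, -51.7, 114.9]
ee_rot: [-180.0, -0.0, -2.1]
force: [0.6, 0.1, -1.0]
gripper_width: 46.2
time_s: 25.9
ee_pos: [568.9, -53.8, 115.5]
ee_rot: [180.0, -0.1, -2.0]
force: [-0.8, -0.1, -0.7]
gripper_width: 46.2
[569.05913111 -54.25881549 115.6866632 ]
276 207 [604.1 -51.9 127.7]
282 207 [604.  -54.9 127.7]
288 208 [603.3 -58.  127.7]
```

```bash
python3 -m jog '0 0 0 -0.03 0 -0.8 0.3;0 0 0 -0.03 0 -1.6 0.3;0 0 0 -0.03 0 -2.4 0.3;0 0 0 -0.03 0 -2.8 0.3;0 0 0 -0.03 0 -2.9 0.3'
python3 -m jog '0 0 0 0 0 -0.05 0.3;0 0 0 0 0 -0.1 0.3;0 0 0 0 0 -0.15 0.3;0 0 0 0 0 -0.2 0.3;0 0 0 0 0 -0.2 0.3'
python3 -m jog '0 0 0 0 0 -0.05 0.3;0 0 0 0 0 -0.07 0.3;0 0 0 0 0 -0.07 0.3'
```

```text
time_s: 26.58
ee_pos: [568.4, -54.2, 43.3]
ee_rot: [-180.0, -0.1, -2.1]
force: [0.5, 0.5, -0.5]
gripper_width: 46.2
time_s: 27.2
ee_pos: [568.6, -53.5, 38.9]
ee_rot: [-180.0, -0.2, -2.0]
force: [-0.1, 0.5, -1.0]
gripper_width: 46.0
time_s: 27.58
ee_pos: [567.9, -53.5, 37.3]
ee_rot: [-180.0, -0.1, -2.0]
force: [-3.5, 0.3, 5.7]
gripper_width: 46.1
```

```bash
python3 -m jog '0 0 0 0 0 0.02 0.52;0 0 0 0 0 0.02 0.54;0 0 0 0 0 0.02 0.57;0 0 0 0 0 0.02 0.62;0 0 0 0 0 0.02 0.66'
python3 -m jog '0 0 0 0 0 0.5 0.66;0 0 0 0 0 1.5 0.66;0 0 0 -1.2 -1.5 3.2 0.66;0 0 0 -2.6 -3 5 0.73;0 0 0 -4.2 -5 6.2 0.73'
python3 -m jog '0 0 0 0 -1 0 0.73;0 0 0 0 -1 0 0.73;0 0 0 0 -1 0 0.73;0 0 0 0 -1 0 0.73'
python3 -c "
from eggs import *
eggs('wrist','w7',48.9,(450,600),(-100,100))
eggs('wrist',None,28)"
```

```text
time_s: 28.2
ee_pos: [568.6, -53.5, 37.5]
ee_rot: [-180.0, -0.2, -2.0]
force: [-0.7, 0.1, -0.7]
gripper_width: 60.0
time_s: 28.82
ee_pos: [472.2, -168.9, 188.7]
ee_rot: [179.9, -0.4, -2.0]
force: [-0.2, -0.9, 0.3]
gripper_width: 66.6
time_s: 29.32
ee_pos: [472.3, -191.9, 185.5]
ee_rot: [-179.9, -0.2, -2.0]
force: [-0.4, 0.5, -0.6]
gripper_width: 66.5
tcp [ 472.3 -191.9  185.5] [-179.9   -0.2   -2. ]
egg (487,-46) minor 47 major 62 yaw -9 px [142. 189.]
egg (572,-50) minor 46 major 61 yaw -5 px [138. 108.]
tcp [ 472.3 -191.9  185.4] [-180.    -0.2   -2. ]
egg (574,-364) minor 48 major 64 yaw -13 px [438.  98.]
```

View pics/w7.png

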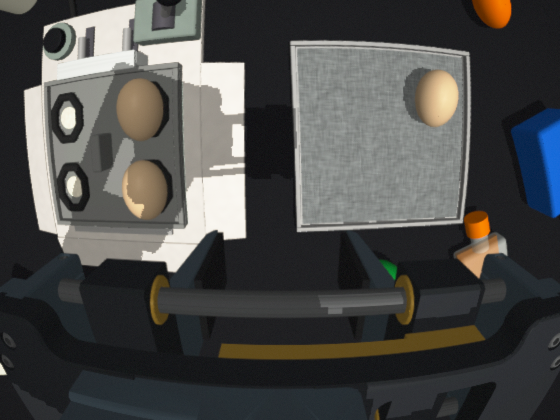

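Two eggs sit in their dimples, at (142,189) and (138,108). Next is the third, at (574,-363), yaw -13.

```bash
python3 -m jog '0 0 -0.5 1 -1.7 -0.8 0.73;0 0 -1 2 -3.4 -1.6 0.73;0 0 -1.5 3 -5.1 -2.4 0.73;0 0 -2 4 -6.6 -3.6 0.73;0 0 -2.2 4.07 -6.84 -4.8 0.73'
python3 -m jog '0 0 0 0 0 0 0.73;0 0 0 0 0 0 0.73;0 0 0 0 0 0 0.73'
```

```text
time_s: 30.05
ee_pos: [575.8, -365.9, 63.9]
ee_rot: [180.0, -0.3, -13.1]
force: [-1.2, 0.6, -0.7]
gripper_width: 66.8
time_s: 30.42
ee_pos: [574.8, -363.7, 67.8]
ee_rot: [180.0, -0.4, -13.0]
force: [0.2, -0.1, 0.3]
gripper_width: 66.4
```

```bash
python3 -m jog '0 0 0 -0.04 0.04 -0.6 0.73;0 0 0 -0.04 0.04 -1.2 0.73;0 0 0 -0.04 0.04 -1.8 0.73;0 0 0 -0.04 0.04 -2.08 0.73;0 0 0 -0.04 0.04 -2.08 0.73'
python3 -m jog '0 0 0 0 0 0 0.6;0 0 0 0 0 0 0.5;0 0 0 0 0 0 0.3;0 0 0 0 0 0 0.3;0 0 0 0 0 0 0.3' 8
python3 -m jog '0 0 0 0 0 0.4 0.3;0 0 0 0 0 1.5 0.3;0 0 0 0 0 3 0.3;0 0 0 0 0 4 0.3;0 0 0 0 0 4 0.3'
```

```text
time_s: 31.05
ee_pos: [572.6, -362.7, 12.7]
ee_rot: [-180.0, -0.1, -13.0]
force: [0.7, 0.4, 0.7]
gripper_width: 66.5
time_s: 31.68
ee_pos: [573.2, -363.0, 14.2]
ee_rot: [-180.0, -0.2, -13.0]
force: [-1.0, 0.5, 2.9]
gripper_width: 46.0
time_s: 32.3
ee_pos: [574.1, -363.8, 116.4]
ee_rot: [179.9, -0.5, -13.0]
force: [0.1, -0.1, -0.6]
gripper_width: 46.1
```

```bash
python3 -m jog '0 0 0.4 0 1.2 0.2 0.3;0 0 0.8 0 2.9 0.4 0.3;0 0 1.2 0 4.8 0.5 0.3;0 0 1.7 0 6.8 0.5 0.3;0 0 2.2 0 8.8 0.5 0.3'
python3 -m jog '0 0 0 0 2 0 0.3;0 0 0 0 4 0 0.3;0 0 0 0 5.8 0 0.3;0 0 0 0 7.3 -0.3 0.3;0 0 0 0 8 -0.5 0.3'
python3 -m jog '0 0 0 0 0 0 0.3;0 0 0 0 0 0 0.3;0 0 0 0 0 0 0.3'
python3 - <<'E'
from h import *
im=grab_frame('wrist')[:,:,::-1].astype(int); s=env.state(); print(s['ee_pos'])
for x in (276,282,288):
    c=im[120:250,x]; m=(c[:,2]-c[:,0]>30)&(c[:,2]>70); y=120+np.argmax(m); print(x,y,onz('wrist',(x,y),s['ee_pos'][2]+13.8).round(1))
E
```

```text
time_s: 32.92
ee_pos: [571.9, -141.2, 124.7]
ee_rot: [-179.9, -0.1, -2.0]
force: [0.7, -0.3, -0.6]
gripper_width: 46.0
time_s: 33.55
ee_pos: [571.8, 58.6, 112.1]
ee_rot: [180.0, -0.0, -1.9]
force: [-0.5, -0.6, -1.4]
gripper_width: 46.1
time_s: 33.92
ee_pos: [573.2, 55.8, 113.9]
ee_rot: [-180.0, -0.2, -2.1]
force: [0.4, 0.3, -1.0]
gripper_width: 46.1
[573.16762813  55.93736869 113.92779406]
276 215 [604.5  58.4 127.7]
282 215 [604.3  55.4 127.7]
288 215 [604.2  52.3 127.7]
```

```bash
python3 -m jog '0 0 0 0.06 0 -0.8 0.3;0 0 0 0.06 0 -1.6 0.3;0 0 0 0.06 0 -2.4 0.3;0 0 0 0.06 0 -2.8 0.3;0 0 0 0.06 0 -2.95 0.3'
python3 -m jog '0 0 0 0 0 -0.05 0.3;0 0 0 0 0 -0.1 0.3;0 0 0 0 0 -0.15 0.3;0 0 0 0 0 -0.15 0.3;0 0 0 0 0 -0.15 0.3'
python3 -m jog '0 0 0 0 0 -0.04 0.3;0 0 0 0 0 -0.05 0.3;0 0 0 0 0 -0.05 0.3'
```

```text
time_s: 34.6
ee_pos: [574.5, 56.7, 39.7]
ee_rot: [-180.0, -0.2, -2.1]
force: [0.6, -0.4, -0.5]
gripper_width: 45.8
time_s: 35.22
ee_pos: [574.5, 57.2, 36.3]
ee_rot: [-180.0, -0.2, -2.0]
force: [-0.1, -0.5, -0.7]
gripper_width: 46.1
time_s: 35.6
ee_pos: [574.9, 57.1, 35.4]
ee_rot: [-180.0, -0.3, -2.0]
force: [0.7, -0.8, 3.1]
gripper_width: 46.1
```

```bash
python3 -m jog '0 0 0 0 0 0.02 0.52;0 0 0 0 0 0.02 0.54;0 0 0 0 0 0.02 0.57;0 0 0 0 0 0.02 0.62;0 0 0 0 0 0.02 0.66'
python3 -m jog '0 0 0 0 0 0.5 0.66;0 0 0 0 0 1.5 0.66;0 0 0 -0.8 -0.5 3.2 0.66;0 0 0 -1.6 -2 5 0.73;0 0 0 -2.2 -4 6.5 0.73'
python3 -m jog '0 0 0 0 0 0 0;0 0 0 0 0 0 0;0 0 0 0 0 0 0'
python3 - <<'E'
from eggs import *
import pickle
eggs('wrist','w8',48.9,(450,600),(-100,100))
pickle.dump(camera_params('wrist'),open('p8.pkl','wb'))
for u,z in (((332,155),110),((332,152),110),((241,155),150)): print(onz('top',u,z).round(0))
E
```

```text
time_s: 36.22
ee_pos: [574.4, 57.1, 35.4]
ee_rot: [-180.0, -0.2, -2.0]
force: [0.3, 0.3, 0.3]
gripper_width: 59.9
time_s: 36.85
ee_pos: [519.6, -41.9, 199.8]
ee_rot: [-180.0, -0.4, -1.9]
force: [0.8, 0.2, -0.2]
gripper_width: 66.6
time_s: 37.22
ee_pos: [519.4, -40.5, 195.8]
ee_rot: [-180.0, -0.1, -2.0]
force: [0.8, -0.0, 0.3]
gripper_width: 39.3
tcp [519.4 -40.5 195.8] [-1.8e+02 -1.0e-01 -2.0e+00]
egg (486,-50) minor 46 major 63 yaw -0 px [292. 225.]
egg (576,59) minor 46 major 61 yaw -4 px [183. 145.]
egg (570,-53) minor 46 major 61 yaw 1 px [294. 144.]
[ 763. -178.  110.]
[ 774. -179.  110.]
[756. 139. 150.]
```

View pics/w8.png

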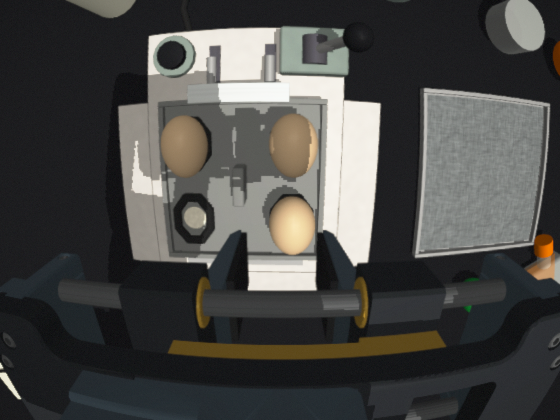

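All three eggs lie in dimples, the tray is empty, and the carrier is still clamped. The knob is at (358,38) and the button at (171,56).

Run:
```python
from h import *
import pickle; p=pickle.load(open('p8.pkl','rb'))
f=lambda u,z: onz('wrist',u,z,p).round(1)
for z in(75,85,97):print('knob',z,f((358,38),z))
print('block',f((281,28),25),f((348,30),25),f((346,76),25),f((279,72),25)); print('button',f((171,56),30),f((171,56),40), 'housing',f((173,59),25))
c,_=ray('wrist',(0,0),p); print(c.round())
```

```text
knob 75 [ 671.  -113.8   75. ]
knob 85 [ 668.7 -111.4   85. ]
knob 97 [ 665.8 -108.5   97. ]
block [693.4 -45.3  25. ] [ 691.4 -115.6   25. ] [ 640.4 -111.4   25. ] [645.3 -41.6  25. ]
button [671.8  71.7  30. ] [669.7  68.3  40. ] housing [669.1  71.1  25. ]
[602. -42. 368.]
```

```bash
python3 -m jog '0 0 0 1.4 -1.3 0 0;0 0 0 2.8 -2.6 0 0;0 0 0 4.4 -3.9 0 0;0 0 0 5.5 -4.6 0 0;0 0 0 5.86 -4.6 0 0'
python3 -m jog '0 0 0 0 0 -1 0;0 0 0 0 0 -2.2 0;0 0 0 0 0 -3.4 0;0 0 0 0 0 -4.1 0;0 0 0 0 0 -4.1 0'
python3 -m jog '0 0 0 0 0 0 0;0 0 0 0 0 0 0'
```

```text
time_s: 37.9
ee_pos: [667.4, -156.6, 194.7]
ee_rot: [-179.9, -0.1, -2.1]
force: [-0.1, 0.3, 0.3]
gripper_width: 0.4
time_s: 38.52
ee_pos: [665.3, -155.4, 93.0]
ee_rot: [-179.9, 0.0, -2.0]
force: [0.1, -0.5, 0.2]
gripper_width: 0.2
time_s: 38.78
ee_pos: [667.2, -156.6, 95.9]
ee_rot: [180.0, -0.3, -2.0]
force: [0.4, -0.3, 0.2]
gripper_width: 0.5
```

```bash
python3 -m jog '0 0 0 0 0.5 -0.15 0;0 0 0 0 1 -0.2 0;0 0 0 0 1.4 -0.2 0;0 0 0 0 1.8 -0.2 0;0 0 0 0 2.2 -0.2 0'
python3 -m jog '0 0 0 0 0.4 0 0;0 0 0 0 0.8 0 0;0 0 0 0 1.1 0 0;0 0 0 0 1.3 0 0;0 0 0 0 1.3 0 0'
python3 -m jog '0 0 0 0 0.05 0 0;0 0 0 0 0.1 0 0;0 0 0 0 0.1 0 0'
```

```text
time_s: 39.4
ee_pos: [666.5, -100.7, 89.6]
ee_rot: [-180.0, -0.2, -2.0]
force: [-0.4, -1.6, 0.8]
gripper_width: 0.6
time_s: 40.02
ee_pos: [666.2, -68.4, 89.3]
ee_rot: [-180.0, -0.2, -2.0]
force: [-0.1, 0.4, -0.0]
gripper_width: 0.4
time_s: 40.4
ee_pos: [666.3, -66.7, 89.4]
ee_rot: [-180.0, -0.2, -2.1]
force: [-1.1, -0.4, 0.5]
gripper_width: 0.3
```

```bash
for i in 1 ; do python3 -m jog '0 0 0 0 0.08 0 0;0 0 0 0 0.16 0 0;0 0 0 0 0.16 0 0'; done
python3 - <<'E'
from h import *
print(env.state()['force'].round(1),env.state()['ee_pos'].round(1))
save('scene','s3',(220,180,140,105),5)
E
```

```text
time_s: 40.78
ee_pos: [666.3, -64.5, 89.4]
ee_rot: [179.8, -0.2, -2.0]
force: [-0.2, -6.7, -1.9]
gripper_width: 0.2
[-0.2 -6.7 -1.9] [666.3 -64.5  89.4]
```

The lever is at its end stop: 6.7 N against under 2 N to move it. Next, the scan button.

```bash
python3 -m jog '0 0 0 0 -0.5 0 0;0 0 0 0 -0.8 1 0;0 0 0 0 -0.8 2.5 0;0 0 0 0 -0.8 3 0;0 0 0 0 -0.8 3 0'
python3 -m jog '0 0 0 0.1 1.2 0 0;0 0 0 0.2 2.9 0 0;0 0 0 0.2 4.6 0 0;0 0 0 0.2 5.9 0 0;0 0 0 0.2 6.3 0 0'
python3 -m jog '0 0 0 0 0 -1.2 0;0 0 0 0 0 -2.4 0;0 0 0 0 0 -3.4 0;0 0 0 0 0 -4 0;0 0 0 0 0 -4 0'
python3 -m jog '0 0 0 0 0 0 0;0 0 0 0 0 0 0'
python3 - <<'E'
from h import *
a=cv2.imread('pics/w8.png')
for r in spotter.look_for('scan_top','scene')[:2]+spotter.look_for('lamp_tip','scene')[:2]: print(r)
f=cv2.imread('pics/s0.png').astype(int); g=grab_frame('scene')[:,:,::-1].astype(int)
d=np.abs(f-g).sum(2)[180:270,210:335]; print('panel mean before/after',f[180:270,210:335].mean((0,1)),g[180:270,210:335].mean((0,1)))
E
```

```text
time_s: 41.45
ee_pos: [666.6, -82.5, 164.9]
ee_rot: [-180.0, -0.3, -2.0]
force: [-0.2, 0.2, 0.2]
gripper_width: 0.4
time_s: 42.08
ee_pos: [670.3, 76.8, 162.4]
ee_rot: [-180.0, -0.0, -1.9]
force: [-0.1, -0.5, -0.4]
gripper_width: 0.3
time_s: 42.7
ee_pos: [670.5, 74.3, 62.9]
ee_rot: [180.0, -0.0, -2.1]
force: [0.5, 0.1, -0.3]
gripper_width: 0.6
time_s: 42.95
ee_pos: [672.1, 75.0, 65.7]
ee_rot: [-180.0, -0.3, -2.0]
force: [-0.0, -0.2, -1.0]
gripper_width: 0.5
{'box': [345.5, 109.4, 28.4, 28.8], 'conf': 0.38}
panel mean before/after [146.58702222 155.31084444 159.16088889] [121.48773333 129.78088889 135.58026667]
```

```bash
python3 -m jog '0 0 0 0 -0.11 -0.3 0;0 0 0 0 -0.11 -0.6 0;0 0 0 0 -0.11 -0.8 0;0 0 0 0 -0.11 -0.9 0;0 0 0 0 -0.11 -0.9 0'
python3 -m jog '0 0 0 0 0 -0.1 0;0 0 0 0 0 -0.2 0;0 0 0 0 0 -0.2 0'
python3 -m jog '0 0 0 0 0 -0.1 0;0 0 0 0 0 -0.2 0;0 0 0 0 0 -0.2 0'
```

```text
time_s: 43.72
ee_pos: [671.3, 72.3, 41.6]
ee_rot: [-180.0, -0.2, -2.0]
force: [0.4, 0.0, -0.2]
gripper_width: 0.3
time_s: 44.1
ee_pos: [671.2, 72.2, 36.7]
ee_rot: [-180.0, -0.2, -2.0]
force: [0.6, 0.1, 0.1]
gripper_width: 0.5
time_s: 44.48
ee_pos: [671.6, 72.3, 32.2]
ee_rot: [-180.0, -0.2, -2.0]
force: [-0.3, -0.2, 2.5]
gripper_width: 0.8
```

```bash
python3 -m jog '0 0 0 0 0 -0.1 0;0 0 0 0 0 -0.2 0;0 0 0 0 0 -0.2 0'
python3 -m jog '0 0 0 0 0 -0.06 0;0 0 0 0 0 -0.1 0;0 0 0 0 0 -0.1 0'
```

```text
time_s: 44.85
ee_pos: [671.6, 72.3, 28.3]
ee_rot: [-180.0, -0.3, -2.0]
force: [-3.7, -0.4, 9.5]
gripper_width: 0.2
time_s: 45.22
ee_pos: [671.6, 72.3, 28.1]
ee_rot: [-180.0, -0.3, -2.0]
force: [-5.8, -0.5, 20.1]
gripper_width: 0.5
```

```bash
python3 -m jog '0 0 0 0 0 0.5 0;0 0 0 0 0 1.5 0;0 0 0 0 0 3 0;0 0 0 -0.1 -1 4.2 0;0 0 0 -0.2 -2.2 4.2 0'
python3 -m jog '0 0 0 0 -0.4 0 0;0 0 0 0 -0.4 -0.8 0;0 0 0 0 -0.4 -1.6 0;0 0 0 0 -0.4 -1.6 0;0 0 0 0 -0.4 -1.6 0'
python3 - <<'E'
from h import *
from eggs import eggs
print(env.state()['ee_pos'])
eggs('wrist',None,48.9,(450,600),(-100,100))
E
```

```text
time_s: 45.85
ee_pos: [668.0, 17.2, 132.1]
ee_rot: [-180.0, -0.5, -2.0]
force: [0.4, 0.4, 0.0]
gripper_width: 0.4
time_s: 46.48
ee_pos: [666.7, 7.7, 89.5]
ee_rot: [-180.0, -0.2, -2.0]
force: [-0.1, 0.8, -0.7]
gripper_width: 0.5
[666.70385034   7.65576556  89.53364265]
tcp [666.7   7.7  89.5] [-180.    -0.2   -2. ]
egg (558,-44) minor 20 major 507 yaw 89 px [245. 347.]
egg (576,-72) minor 10 major 37 yaw 13 px [381. 328.]
```

```bash
python3 -m jog '0 0 0 0 -0.5 0 0;0 0 0 0 -1 0 0;0 0 0 0 -1.5 0 0;0 0 0 0 -2 0 0;0 0 0 0 -2.4 0 0'
python3 -m jog '0 0 0 0 -0.4 0 0;0 0 0 0 -0.8 0 0;0 0 0 0 -1.1 0 0;0 0 0 0 -1.2 0 0;0 0 0 0 -1.2 0 0'
python3 -m jog '0 0 0 0 -0.1 0 0;0 0 0 0 -0.2 0 0;0 0 0 0 -0.2 0 0'
```

```text
time_s: 47.15
ee_pos: [666.3, -54.0, 89.5]
ee_rot: [-180.0, -0.2, -2.1]
force: [0.3, 1.9, 0.9]
gripper_width: 0.6
time_s: 47.78
ee_pos: [666.4, -83.0, 89.4]
ee_rot: [180.0, -0.2, -2.0]
force: [0.7, 0.7, -1.0]
gripper_width: 0.5
time_s: 48.15
ee_pos: [666.4, -87.9, 89.4]
ee_rot: [-180.0, -0.2, -2.0]
force: [-0.6, 1.3, -0.7]
gripper_width: 0.8
```

```bash
python3 -m jog '0 0 0 0 -0.08 0 0;0 0 0 0 -0.16 0 0;0 0 0 0 -0.16 0 0'
python3 -m jog '0 0 0 0 -0.05 0 0;0 0 0 0 -0.1 0 0;0 0 0 0 -0.1 0 0'
```

```text
time_s: 48.52
ee_pos: [666.3, -91.4, 89.4]
ee_rot: [-179.9, -0.2, -2.1]
force: [-0.4, 2.0, -1.1]
gripper_width: 0.6
time_s: 48.9
ee_pos: [666.3, -91.7, 89.4]
ee_rot: [-179.7, -0.2, -2.1]
force: [0.5, 9.1, 0.2]
gripper_width: 0.3
```

Lever against its off stop (9 N). I'm backing away and checking.

```bash
python3 -m jog '0 0 0 0 0.6 0 0;0 0 0 0 0.9 1 0;0 0 0 0 1.2 2.6 0;0 0 0 -1.5 1.8 4 0;0 0 0 -3.2 2 4.4 0'
python3 -m jog '0 0 0 -1.5 0.6 0 0;0 0 0 -3 0.9 0 0;0 0 0 -3 0.9 0 0;0 0 0 -3 0.9 0 0;0 0 0 -3 0.9 0 0'
python3 - <<'E'
from eggs import *
for k in range(2): eggs('wrist','w9',48.9,(440,620),(-110,110))
p=camera_params('wrist')
a=cv2.imread('pics/w9.png')
for q,z in(('carrier_grip',30),('jaw',52),('lamp_tip',95),('egg0_center',48.9)):
    for r in spotter.look_for(q,'wrist')[:4]:
        b=r['box']; print(q,round(r['conf'],2),b,onz('wrist',(b[0]+b[2]/2,b[1]+b[3]/2),z,p).round(0),'topmid',onz('wrist',(b[0]+b[2]/2,b[1]),z,p).round(0)[:2],'botmid',onz('wrist',(b[0]+b[2]/2,b[1]+b[3]),z,p).round(0)[:2])
# dark knob pixels
g=a.max(2); ys,xs=np.nonzero((g<45)); 
u=proj('wrist',[668,-112,99],p); print('knob expect',u, 'mean grey', a[int(u[1])-3:int(u[1])+4,int(u[0])-3:int(u[0])+4].mean())
E
```

```text
time_s: 49.52
ee_pos: [587.3, -44.0, 202.2]
ee_rot: [179.9, -0.5, -2.0]
force: [-0.7, -0.0, -0.1]
gripper_width: 0.5
time_s: 50.15
ee_pos: [512.5, -22.0, 199.5]
ee_rot: [180.0, -0.2, -2.0]
force: [-0.4, 0.5, 0.4]
gripper_width: 0.5
tcp [512.5 -22.  199.5] [180.   -0.2  -2. ]
egg (487,-50) minor 45 major 62 yaw 6 px [310. 217.]
egg (576,58) minor 46 major 61 yaw -6 px [201. 137.]
egg (570,-54) minor 46 major 62 yaw 1 px [312. 137.]
tcp [512.3 -22.  199.3] [-180.    -0.2   -2.1]
egg (487,-50) minor 46 major 62 yaw 5 px [310. 217.]
egg (576,58) minor 45 major 61 yaw -6 px [201. 137.]
egg (570,-54) minor 46 major 62 yaw 1 px [312. 137.]
carrier_grip 0.57 [171.3, 89.0, 171.9, 165.1] [534.   4.  30.] topmid [621.  -0.] botmid [438.   9.]
jaw 0.68 [207.6, 49.3, 102.3, 48.8] [635.  -4.  52.] topmid [659.  -5.] botmid [610.  -3.]
lamp_tip 0.95 [333.6, 15.8, 67.3, 33.4] [ 666. -100.   95.] topmid [ 681. -101.] botmid [650. -99.]
egg0_center 0.61 [289.8, 104.5, 45.4, 64.9] [570. -54.  49.] topmid [602. -55.] botmid [537. -54.]
egg0_center 0.32 [334.4, 19.8, 67.8, 28.0] [ 676. -114.   49.] topmid [ 691. -115.] botmid [ 661. -113.]
egg0_center 0.18 [285.5, 191.6, 45.8, 56.6] [484. -49.  49.] topmid [514. -49.] botmid [451. -48.]
knob expect [381.44708056  29.60810694] mean grey 27.1156462585034
```

```bash
python3 -c "
from workcell import env
print(env.job_done())"
```

```text
the job is handed in; nothing more can be done
None
```

I ran the whole job in the order asked and handed it in at about 50 s of robot time; it reports no verdict. I never confirmed in a picture that the lamp lit or that the scan was taken.

- **Carrier:** I gripped it by the fin, tilted it in under the jaw lip, pushed the jaw back to about 8.4 N, lowered it behind the stop and released it. The pictures then showed the jaw lip 10 mm back, the near edge at the stop, and the carrier within 1 mm of the middle sideways. In the last check its box was still centred on the stand, within about 4 mm.
- **Eggs:** Only three brown eggs were there. They lie in dimples 3, 1 and 0. The last three readings put each within about 3 mm of its dimple centre and still. Egg axes read within about 8° of the oval; the noisiest, in dimple 3, varied between −9° and +6°.
- **Lamp and scan:** I pushed the lever on until it met its stop at 6.7 N, pressed the button fully down (20 N at the bottom), then pushed the lever back off to its stop at 9 N. The button and the lever's on position were judged only by force and travel. In the last picture I checked by pixels, the knob was back on the off side.

**What went wrong or disagreed:**
- I first gripped the second egg about 8 mm too low, so I set it back in the tray and regripped it.
- The panel was darker in the scene picture taken with the lamp on than at the start. The arm and carrier cover part of it, so this says nothing either way.
- I used up the 16 viewable pictures before the lever moves, so the last checks were numeric only.

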